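Clamp the mended spatula: touch plus a quarter turn

ROBOT

A 6-joint arm with a two-finger parallel gripper is mounted at the origin on the work surface. World frame = base frame: x ahead of the robot, y to its left, z up, the work surface at z = 0. Lengths are in m, angles in rad, forces in N, time in s.
With the tool pointing down it reaches from about 0.25 to 0.8 m from the base axis. Payload 3.9 kg.
Tool frame: the origin (TCP) lies at the centre of the arm's flange, where the gripper is bolted on; the fingertips stand 173 mm ahead of it and the grasp point (between the pads) lies 155 mm ahead of it (bot.hold_point_z is the distance from the TCP to the grasp point, in m); z points along the fingers, y is the line along which they close (so a half turn about z gives the same grasp; the last joint's range is limited). The gripper opens to 85 mm and grips with 20 to 120 N. Pads are 22 mm wide; open, the fingers measure 114 mm over their backs; the gripper's body (76 mm by 85 mm) begins 54 mm behind the grasp point. The pads swing forward as they close: fully open they stand 13 mm farther back than shut.
Start: joints at [-1.135, 0.26, -0.138, 1.173, 0, 1.571], TCP at [0.222, -0.476, 0.405] pointing down, gripper open.
Joint ranges: [-2.78, 2.78], [-0.83, 1.72], [-1.28, 1.37], [-1.9, 2.12], [-1.57, 1.48], [-3.14, 3.14]. Speed limits (rad/s): [2.57, 2.57, 3.14, 3.14, 3.14, 3.14].

INTERFACE

Orientations are given as a 3x3 rotation matrix whose columns are the frame's x, y, z axes.
In Python, from station import sensors, vision, sign_off, models, bot gives the robot as it stands. The module is installed in compiled form; this text tells all that it offers.
- The arm moves only by the tool apply_moves, never from a script. Its argument "increments" is text: rows parted by semicolons, each of 6 numbers parted by spaces: the shift along the world's x, y, z in m, then the turn, a rotation vector about the world's x, y, z in rad. A call has 1 to 12 rows; each row shifts and turns the commanded pose from where the row before left it; what a row does not reach is not made up. A row lasts 1/8 s, in which the tool goes at most 62.5 mm and 10.7 degrees, less where a joint would pass 70% of its speed; a pose out of reach is approached as far as the arm can. A call with a gripper value outside its range is refused whole. "claw" is the opening, from 0 (shut) to 1 (fully open), set as the call begins (left out, the last holds). The fingers move at their own pace and stop on an object; the grip force is fixed at half the most. Time passes only in rows, so rows that do not move let the fingers close. It gives the time, the measured TCP pose, the force, the opening and the grip force at its end, in the units of the state.
- sensors.read_state(): the state, without advancing time (a new reading comes with each control period).
- vision.read_camera(name): name is "scene" or "side" or "wrist"; returns a dict with "image" (480x640x3 uint8, red, green, blue), "K" (3x3 intrinsics, pixels), "k1" (the pictures are not rectified: a ray, as slopes to the right and down, at radius r is drawn at 1 + k1 r^2 times it, then the intrinsics apply), "R" (3x3) and "t" (3): a world point X has camera coordinates R X + t; the wrist camera has in their place "tool_from_camera" (4x4, takes a point from camera to tool coordinates, whose origin is the TCP and whose axes are the flange's). Camera axes: x right, y down, z forward; pixel columns grow to the right and rows downward; lengths in m; the calibration is good to about 2 mm. A picture is of the moment at which its call begins: read the wrist's pose just before it. There is no depth.
- sign_off(): hands the job in; it is judged then, once.
Trained networks look in a picture, given as the dict that the camera call returned (one of the last four; its "shot" number tells which), for a name from the list of things; names that differ only in an ending like _2 or _b are one class to them, and where a whole thing is asked for, a point or a joint stands for the part that bears it (a point fixed in the world has none). Each returns a list of dicts, best first, with "score" (0 to 1); they miss things now and then, are a little off and sometimes report something else, mostly with a low value. They report only what shows in the picture. A call takes as long as a camera call. They do not tell look-alikes from the thing itself.
- models.look_for(picture, target): "location" ([x, y, z] in m, in the coordinates of the camera as it stood for that picture, good to about 4 mm: the middle of the surface that is visible of it).
- models.tip_of(picture, target): "location" ([x, y, z] in m, in the coordinates of the camera as it stood for that picture, good to about 4 mm: a listed point, or the origin of a listed thing).
The state is a dict: "time": time; "joint_pos": joint angles; "qvel": joint speeds; "tau": joint torques, N m; "tool_pos": TCP position; "tool_rot": TCP orientation; "force": force on the tool from outside, world axes, zero at the start; "moment": the same for the moment, N m; "gripper_width": opening from 0.0 (shut) to 1.0 (fully open); "grasp_force": force on a finger pad.
Only numpy, scipy, OpenCV 4.12 (cv2) and the standard library are available. Lean on these libraries where they do the work, as an engineer would, in place of code of your own. Each camera call takes 0.05 s, during which the arm holds its last target. There are 200 camera calls.

TASK

The wooden spatula's split blade has been glued and must be clamped: stand the spice tin on the yellow ring of the clamp board as a rest, then lay the spatula with the middle of its blade on the anvil under the clamp pad and its handle across the tin, and let go of it. Turn the clamp knob clockwise until the pad just touches the blade, then add a quarter turn and no more, and let go. Leave the screwdriver, hammer and pliers where they lie.

Things in the scene. Friction and masses are not known exactly. Their poses are not given: they have to be found in the camera images.
- clamp: Green C-shaped screw clamp fixed on a wooden board 110 x 300 x 12 mm that lies on the counter (the board reaches from 85 mm behind to 215 mm in front of the screw). Origin on the counter straight under the screw; z up; +y points out of the clamp's open mouth along the board. The green spine (36 mm wide) stands from y = -55 to -83 mm, its arm (36 mm wide) lies over the anvil at 92 to 112 mm above the counter and ends at y = +22 mm. Fixed; position and yaw vary.
- clamp_axis (a point): Point on the vertical screw axis of the clamp, 52 mm above the counter; axes as the clamp's.
- clamp_ring (a point): Centre of the yellow painted ring (68 mm across) on the board's top face, 170 mm from the screw axis along the clamp's +y; here the tin is to stand (within 15 mm). Board top is 12 mm above the counter.
- anvil_top (a point): Centre of the top face of the square steel anvil block, 50 x 50 mm, under the clamp pad, on the screw axis; its height above the counter varies between 50.5 and 53.5 mm.
- pad_face (a point): Centre of the flat underside of the round steel clamp pad, 28 mm across. At the start it is 70 to 71.5 mm above the counter, 16.5 to 21 mm above the anvil, so that 4.5 to 9 mm are free over a blade lying on the anvil. It goes down as the knob turns clockwise, 20 mm per full turn, until it touches the blade.
- knob (a joint): Angle of the clamp knob, rad; grows as it turns clockwise seen from above, which sends the pad down 20 mm per turn (3.18 mm per rad). Stiff enough to stay where it is left: takes about 0.1 N m to turn, rising by about 0.06 N m in the quarter turn after touching.
- knob_grip (a point): Centre of the round black fluted knob, 44 mm across and 26 mm tall, with a red pointer stripe on top, axis vertical, 139 mm above the counter and 27 mm above the clamp's arm. The knob turns in place: it does not rise or sink. This point's x axis lies along the red stripe and turns with the knob.
- pad (a joint): How far the pad has been pushed up against its spring (4 N per mm) inside the screw, m. 0 while the pad hangs free; after touching it grows by about 5 mm in a quarter turn (slightly less, the wood gives a little).
- spatula_grip (a point): Wooden spatula, flat, 260 x 50 x 12 mm, about 90 g, lying flat on the counter at the start: this point is on the handle (22 mm wide, 12 mm thick), half-way up its thickness. x runs along the handle away from the blade (handle end at +120 mm), z up out of the top face. The blade (80 mm long, 50 mm wide, 12 mm thick) reaches from x = -60 to -140 mm, with a dark glued seam along it. The centre of mass is near x = -35 mm.
- spatula_patch (a point): Middle of the spatula's blade, half-way up its thickness, 100 mm from spatula_grip along its -x; axes as spatula_grip. It is to lie under the pad, on the screw axis (within 15 mm).
- tin_center (a point): Small closed round steel spice tin with a red band, 50 mm across, 40 mm tall, about 120 g, standing upright; the point is half-way up on its axis. It is the rest for the spatula's handle: standing on the board, its top is as high as the anvil's within 1.5 mm.
- screwdriver: Red-handled screwdriver, 200 mm, lying on the counter, to be left alone. Origin at its middle, on the underside.
- hammer: Small claw hammer with wooden grip, 240 mm, lying on the counter, to be left alone. Origin at its middle, on the underside.
- pliers: Blue-handled steel pliers, 180 mm, lying on the counter, to be left alone. Origin near its middle, on the underside.
Mind the look-alikes: they are no part of the job. What is shaped like the part that bears tin_center but orange or pink is not meant.

How it is judged:
On the way, in this order (a step that is already met when the one before it is completed fails the run):
1. the tin stands upright on the yellow ring, let go (horizontal distance between tin_center and clamp_ring below 0.015 m and angle between tin_center's own z axis and vertical below 0.06 rad and z of tin_center in the frame of clamp_ring below 0.023 m and contact force between the fingers and tin below 0.1 N), for 0.2 s.
2. the spatula lies flat with its blade on the anvil under the pad and its handle across the tin, let go, the pad not yet touching (horizontal distance between tin_center and clamp_ring below 0.015 m and angle between each of tin_center, spatula_grip's own z axis and vertical below 0.06 rad and z of tin_center in the frame of clamp_ring below 0.023 m and horizontal distance between spatula_patch and clamp_axis below 0.015 m and z of spatula_patch in the frame of anvil_top between 0.003 and 0.009 m and y of tin_center in the frame of spatula_grip between -0.018 and 0.018 m and x of tin_center in the frame of spatula_grip between 0.03 and 0.11 m and contact force between the fingers and spatula below 0.1 N and value of joint pad below 0.0003 m), for 0.2 s.
3. the pad has been turned down onto the blade (horizontal distance between tin_center and clamp_ring below 0.015 m and angle between each of tin_center, spatula_grip's own z axis and vertical below 0.06 rad and z of tin_center in the frame of clamp_ring below 0.023 m and horizontal distance between spatula_patch and clamp_axis below 0.015 m and z of spatula_patch in the frame of anvil_top between 0.003 and 0.009 m and y of tin_center in the frame of spatula_grip between -0.018 and 0.018 m and x of tin_center in the frame of spatula_grip between 0.03 and 0.11 m and contact force between the fingers and spatula below 0.1 N and value of joint pad above 0.0005 m).
At the end, for the whole second after the job is handed in: Tin upright on the ring (within 15 mm); spatula released, level, blade flat on the anvil, its middle within 15 mm of the screw axis, handle across the tin (axes within 18 mm); pad pressed 3.0 to 6.6 mm up its spring (about 60 to 120 degrees past touch); knob still (horizontal distance between tin_center and clamp_ring below 0.015 m and angle between each of tin_center, spatula_grip's own z axis and vertical below 0.06 rad and z of tin_center in the frame of clamp_ring below 0.023 m and horizontal distance between spatula_patch and clamp_axis below 0.015 m and z of spatula_patch in the frame of anvil_top between 0.003 and 0.009 m and y of tin_center in the frame of spatula_grip between -0.018 and 0.018 m and x of tin_center in the frame of spatula_grip between 0.03 and 0.11 m and contact force between the fingers and spatula below 0.1 N and value of joint pad between 0.003 and 0.0066 m and velocity of joint knob between -0.05 and 0.05 rad/s).
It fails at once if the clamp is overtightened (pad pushed up more than 7.8 mm, about 140 degrees past touching) (value of joint pad above 0.0078 m).
It fails at once if a bystander tool is moved more than 30 mm (distance of any of screwdriver, hammer, pliers from where it was at the start of the episode above 0.03 m).
It also fails if it takes over 72 s, if anything falls off the work surface, if the arm or the gripper's body presses on something with over 40 N, if the wrist force passes 120 N, or if a joint passes its speed limit or range.

## Working session

There is one attempt and no reset: what is moved stays moved. The work goes in short steps, Python scripts to look and compute and a tool call to move; the robot and the scene stay as the last step left them, time stands still between calls to the robot, and variables do not carry over. Pictures are saved under pics/ and viewed, at most 10 in all, crops included, and the job is handed in when it is done.

Besides the shell and the picture viewer there is one more tool, called by a JSON object that holds its "fn" and its "kwargs", one argument or row to a line. apply_moves: Moves the arm, as the interface text tells. Its arguments: {"type":"object","properties":{"increments":{"type":"string"},"claw":{"type":"number"}},"required":["increments"]}

```bash
mkdir -p pics
cat > h.py <<'E'
import numpy as np, cv2
from station import sensors, vision, sign_off, models, bot
def cam(n):
    s=sensors.read_state(); p=vision.read_camera(n)
    if n=="wrist":
        T=np.eye(4);T[:3,:3]=np.array(s["tool_rot"]).reshape(3,3);T[:3,3]=s["tool_pos"]
        W=T@np.array(p["tool_from_camera"]); p["Rw"]=W[:3,:3];p["c"]=W[:3,3]
    else:
        R=np.array(p["R"]);p["Rw"]=R.T;p["c"]=-R.T@np.array(p["t"])
    return p
def ray(p,u,v):
    K=np.array(p["K"]);d=np.array([(u-K[0,2])/K[0,0],(v-K[1,2])/K[1,1]]);x=d.copy()
    for _ in range(20): x=d/(1+p["k1"]*(x@x))
    return p["Rw"]@np.array([x[0],x[1],1])
def atz(p,u,v,z):
    r=ray(p,u,v);return p["c"]+r*(z-p["c"][2])/r[2]
def tri(l):
    A=np.zeros((3,3));b=np.zeros(3)
    for p,u,v in l:
        r=ray(p,u,v);r/=np.linalg.norm(r);M=np.eye(3)-np.outer(r,r);A+=M;b+=M@p["c"]
    return np.linalg.solve(A,b)
def proj(p,X):
    x=p["Rw"].T@(np.array(X)-p["c"]);x=x[:2]/x[2];x=x*(1+p["k1"]*(x@x));K=np.array(p["K"])
    return np.array([K[0,0]*x[0]+K[0,2],K[1,1]*x[1]+K[1,2]])
def find(p,n,f="tip_of",k=4):
    for d in getattr(models,f)(p,n)[:k]:
        X=p["Rw"]@np.array(d["location"])+p["c"];print(n,f,round(d["score"],2),X.round(4),proj(p,X).round(0))
def save(p,n): cv2.imwrite("pics/"+n,p["image"][:,:,::-1])
E
python3 - <<'E'
from h import *
print(sensors.read_state(), bot.hold_point_z)
for c in ["scene","side"]:
    p=cam(c);save(p,c+"0.png");print(c,p["c"])
    for n in ["clamp","clamp_ring","anvil_top","knob_grip","spatula_grip","spatula_patch","tin_center","screwdriver","hammer","pliers"]: find(p,n)
E
```

```text
{'time': 0.0, 'joint_pos': array([-1.13501172e+00,  2.60651496e-01, -1.39392790e-01,  1.17268524e+00,
        2.47275192e-05,  1.57079547e+00]), 'qvel': array([ 0.00118243,  0.00055155,  0.0001054 , -0.00225238, -0.00129478,
        0.00065932]), 'tau': array([ 1.12265498e-04, -4.05678606e+01,  2.53923154e+01,  1.86976074e-02,
        1.67915905e-04, -5.71618806e-07]), 'tool_pos': array([ 0.2214688 , -0.47561269,  0.40387265]), 'tool_rot': array([[ 9.06538777e-01,  4.22121802e-01, -7.93629374e-04],
       [ 4.22122547e-01, -9.06537063e-01,  1.76295935e-03],
       [ 2.47291332e-05, -1.93319986e-03, -9.99998131e-01]]), 'force': array([ 0.04535697,  0.30020593, -0.42797294]), 'moment': array([-0.0148452 , -0.04059241, -0.0009773 ]), 'grasp_force': 0.0, 'gripper_width': 0.9980105844166193} 0.1547
scene [1.27668896 0.59810374 1.14581885]
clamp tip_of 0.42 [ 0.4816 -0.2466  0.0511] [280. 212.]
clamp_ring tip_of 0.82 [ 0.5124 -0.0845  0.0059] [314. 257.]
clamp_ring tip_of 0.68 [0.7575 0.0798 0.0027] [296. 347.]
anvil_top tip_of 0.7 [ 0.4859 -0.2494  0.05  ] [278. 212.]
knob_grip tip_of 0.5
[... 606 characters left out ...]
6]
clamp tip_of 0.66 [ 0.4777 -0.2498 -0.0011] [358. 235.]
clamp_ring tip_of 0.59 [ 0.516  -0.0812  0.0126] [328. 279.]
anvil_top tip_of 0.69 [ 0.4813 -0.2483  0.0505] [357. 222.]
knob_grip tip_of 0.68 [ 0.4818 -0.2512  0.1387] [359. 196.]
spatula_grip tip_of 0.9 [0.5678 0.3154 0.0049] [258. 428.]
spatula_patch tip_of 0.92 [0.4691 0.2983 0.004 ] [307. 432.]
tin_center tip_of 0.8 [0.6869 0.1483 0.0191] [229. 343.]
tin_center tip_of 0.79 [0.5821 0.1145 0.0241] [279. 339.]
tin_center tip_of 0.56 [0.6125 0.2026 0.0146] [254. 372.]
screwdriver tip_of 0.6 [0.7591 0.0783 0.0034] [211. 314.]
hammer tip_of 0.59 [ 0.5591 -0.4824 -0.0008] [346. 171.]
pliers tip_of 0.8 [0.3483 0.1565 0.0019] [378. 384.]
```

Run:
```python
import cv2
a=cv2.imread('pics/scene0.png');b=cv2.imread('pics/side0.png')
cv2.imwrite('pics/tins.png',cv2.resize(a[280:400,260:460],None,fx=4,fy=4,interpolation=cv2.INTER_CUBIC))
```

```text
(no output)
```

View pics/side0.png

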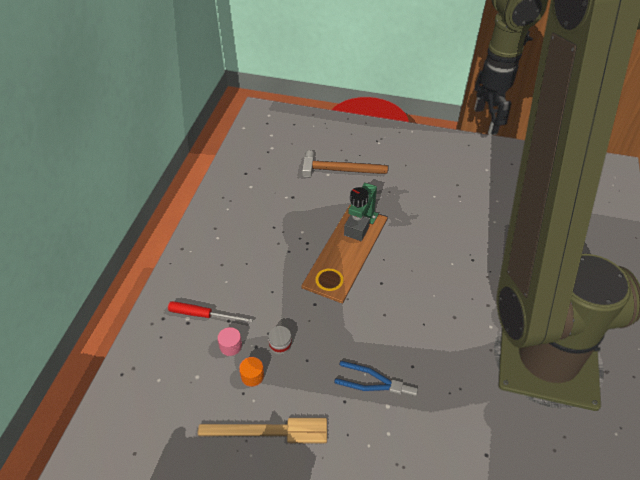

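View pics/tins.png

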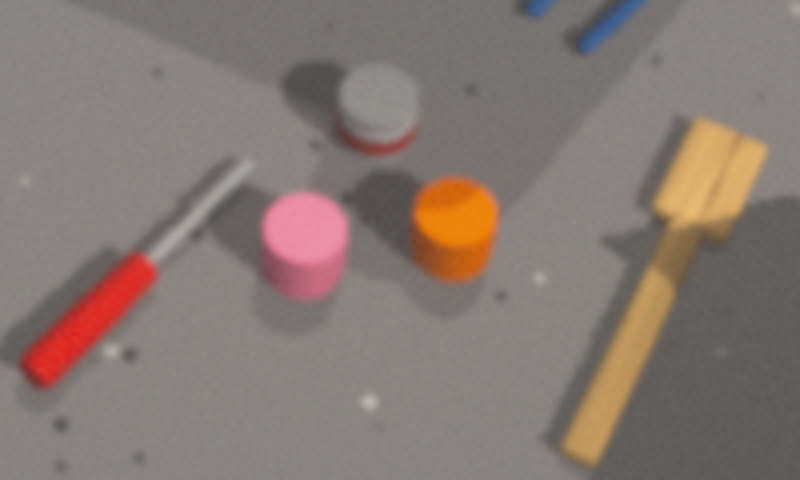

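The steel tin with a red band (scene 352,308; side 279,339) is the target. The orange (scene 374,336; side 251,372) and pink (scene 336,341; side 229,342) ones are look-alikes, and the crop confirms this. The spatula lies at side (200–327, 430) with its blade to the right. The ring is at side (329,280).

{"fn": "apply_moves", "kwargs": {
  "increments": "0.03 0.055 0 0 0 0;0.03 0.055 0 0 0 0;0.03 0.055 0 0 0 0;0.03 0.055 0 0 0 0;0.03 0.055 0 0 0 0;0.03 0.055 0 0 0 0;0 0 0 0 0 0;0 0 0 0 0 0",
  "claw": 1
}}

```text
time: 2.1
tool_pos: [0.4011, -0.1466, 0.4047]
tool_rot: [[0.906, 0.423, -0.0], [0.423, -0.906, -0.001], [-0.001, 0.0, -1.0]]
force: [-0.7, -0.3, -0.4]
gripper_width: 1.003
grasp_force: 0.0
```

Run:
```python
from h import *
p=cam("wrist");save(p,"w1.png");s=sensors.read_state();print(s["time"],s["tool_pos"],s["tool_rot"]);print(p["c"],p["Rw"].round(2))
for n in ["clamp","clamp_ring","anvil_top","knob_grip","tin_center"]: find(p,n)
for n,X in dict(tin=(.583,.113,.02),ring=(.514,-.083,.012),knob=(.481,-.252,.15)).items(): print(n,proj(p,X).round())
# spatula / ring / tin geometry from the two fixed cameras by colour
for c in ["scene","side"]:
    q=cam(c);h=cv2.cvtColor(q["image"],cv2.COLOR_RGB2HSV)
    m=cv2.inRange(h,(22,140,80),(32,255,255));print(c,[ (np.round(ct[2:4]),ct[4]) for ct in []])
    n,l,st,ce=cv2.connectedComponentsWithStats(m);print([(st[i][:5],ce[i].round(1)) for i in range(1,n) if st[i][4]>40])
```

```text
2.15 [ 0.40083769 -0.14731229  0.40467566] [[ 9.06883795e-01  4.21380550e-01 -4.63720265e-04]
 [ 4.21380371e-01 -9.06883891e-01 -4.37323599e-04]
 [-6.04820097e-04  2.01199068e-04 -9.99999797e-01]]
[ 0.47216277 -0.11528753  0.37314694] [[ 0.42 -0.86 -0.28]
 [-0.91 -0.4  -0.13]
 [-0.    0.3  -0.95]]
clamp tip_of 0.56 [ 0.4843 -0.251  -0.0016] [454. 175.]
clamp_ring tip_of 0.93 [ 0.5202 -0.075   0.0119] [309.  57.]
clamp_ring tip_of 0.58 [ 0.4841 -0.2504  0.14  ] [523. 203.]
anvil_top tip_of 0.66 [ 0.4848 -0.2509  0.0509] [474. 182.]
knob_grip tip_of 0.59 [ 0.4859 -0.2502  0.1384] [523. 200.]
tin [ 138. -105.]
ring [315.  68.]
knob [530. 212.]
scene []
[(array([303, 248,  24,  18,  76], dtype=int32), array([313.2, 258.1]))]
side []
[(array([316, 269,  27,  22, 104], dtype=int32), array([328.3, 279.5]))]
```

View pics/w1.png

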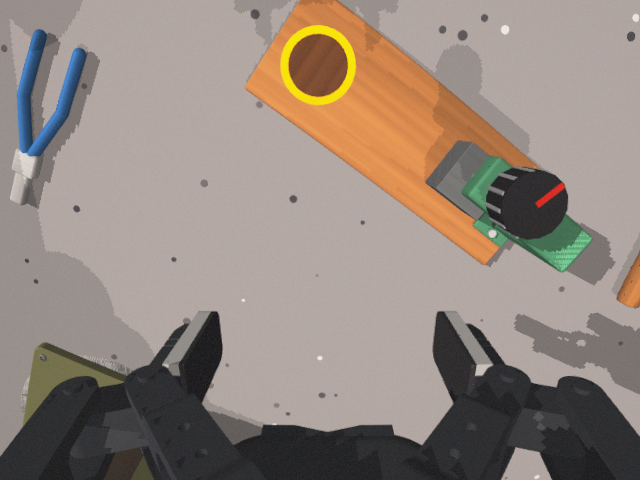

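The ring centre is at (318,65), the knob top at about (527,203) with its red stripe pointing upper right, and the pliers are at left. Next: hover over the tin.

{"fn": "apply_moves", "kwargs": {
  "increments": "0.03 0.043 0 0 0 0;0.03 0.043 0 0 0 0;0.03 0.043 0 0 0 0;0.03 0.043 0 0 0 0;0.03 0.043 0 0 0 0;0.03 0.045 0 0 0 0;0 0 -0.05 0 0 0;0 0 0 0 0 0;0 0 0 0 0 0"
}}

```text
time: 3.62
tool_pos: [0.5813, 0.1127, 0.3557]
tool_rot: [[0.907, 0.421, 0.0], [0.421, -0.907, 0.0], [0.0, 0.0, -1.0]]
force: [0.3, 1.1, 1.0]
gripper_width: 1.001
grasp_force: 0.0
```

Run:
```python
from h import *
s=sensors.read_state();p=cam("wrist");save(p,"w2.png");print(s["time"],s["tool_pos"],s["tool_rot"][:2].round(3))
for n in ["tin_center","spatula_grip","spatula_patch","screwdriver"]: find(p,n)
for n in ["tin_center"]: find(p,n,"look_for")
print(proj(p,(.583,.113,.04)))
```

```text
3.625 [0.58132539 0.11270454 0.35566419] [[ 0.907  0.421  0.   ]
 [ 0.421 -0.907  0.   ]]
tin_center tip_of 0.81 [0.6204 0.2041 0.0192] [242. 132.]
tin_center tip_of 0.76 [0.6868 0.1468 0.021 ] [343.  83.]
tin_center tip_of 0.6 [0.5858 0.1121 0.0206] [328. 218.]
spatula_grip tip_of 0.55 [0.5669 0.3167 0.0046] [103. 137.]
spatula_patch tip_of 0.86 [0.4754 0.2909 0.0026] [105. 240.]
screwdriver tip_of 0.64 [ 0.7613  0.0797 -0.0012] [457.  37.]
tin_center look_for 0.96 [0.5874 0.1124 0.0411] [329. 223.]
tin_center look_for 0.74 [0.6854 0.1449 0.039 ] [346.  84.]
tin_center look_for 0.64 [0.6189 0.2033 0.0398] [236. 135.]
[325.9988523 226.8347456]
```

View pics/w2.png

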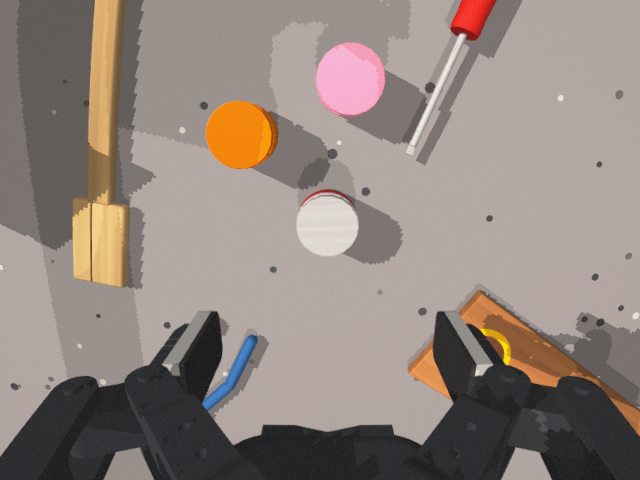

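The steel tin's top centre is at (327,223). Orange (240,134) and pink (350,79) are clear of the fingers, and so is the screwdriver tip (411,150).

Run:
```python
from h import *
import json
p=cam("wrist");sc=cam("scene")
print("tin",atz(p,327.3,223.5,.04), tri([(p,327.3,223.5),(sc,354.7,305)]))
print(atz(p,298,223.5,.04),atz(p,358,223.5,.04), "pliers",atz(p,252,338,.01),"orange",atz(p,240,134,.04))
P=cam("wrist")
# ring/knob from w1 pose
W=np.eye(4);R=np.array([[.906884,.42138,-.00046],[.42138,-.906884,-.00044],[-.0006,.0002,-1]]);T=np.eye(4);T[:3,:3]=R;T[:3,3]=[.40084,-.14731,.40468]
w=T@np.array(p["tool_from_camera"]);q=dict(p);q["Rw"]=w[:3,:3];q["c"]=w[:3,3]
h=cv2.cvtColor(cv2.imread("pics/w1.png"),cv2.COLOR_BGR2HSV);m=cv2.inRange(h,(25,180,120),(35,255,255))
ct=max(cv2.findContours(m,0,2)[0],key=cv2.contourArea);e=cv2.fitEllipse(ct);print(e)
r=atz(q,*e[0],.012);print("ring",r,"tri",tri([(q,*e[0]),(sc,313.2,258.1)]))
k=atz(q,527,203,.152);print("knob",k,k-r,np.degrees(np.arctan2(*(r-k)[1::-1])))
print("board corner",atz(q,247,88,.012),atz(q,487,265,.012),proj(q,k))
s1,s2=atz(q,537,207,.152),atz(q,565,185,.152);print("stripe",s1,s2,np.degrees(np.arctan2(*(s2-s1)[1::-1])))
```

```text
tin [0.5866046 0.1135385 0.04     ] [0.58368002 0.11461312 0.03381889]
[0.57684637 0.13455943 0.04      ] [0.59684493 0.09152148 0.04      ] pliers [0.44451341 0.1284853  0.01      ] orange [0.62160948 0.20136828 0.04      ]
((317.6065368652344, 64.64024353027344), (73.99126434326172, 78.2205810546875), 178.46519470214844)
ring [ 0.5173656 -0.0851796  0.012    ] tri [ 0.51783796 -0.0840302   0.00465317]
knob [ 0.48415493 -0.24645815  0.152     ] [-0.03321068 -0.16127855  0.14      ] 78.3642295084629
board corner [ 0.47239083 -0.03467075  0.012     ] [ 0.417405   -0.32704301  0.012     ] [527.00090053 203.00067839]
stripe [ 0.48485135 -0.25378552  0.152     ] [ 0.50432845 -0.26245459  0.152     ] -23.993373227790133
```

{"fn": "apply_moves", "kwargs": {
  "increments": "0.0045 0.001 -0.05 0 0 0;0 0 -0.05 0 0 0;0 0 -0.05 0 0 0;0 0 -0.026 0 0 0;0 0 0 0 0 0;0 0 0 0 0 0"
}}

```text
time: 4.82
tool_pos: [0.5865, 0.1144, 0.1799]
tool_rot: [[0.907, 0.422, 0.002], [0.422, -0.907, 0.0], [0.002, 0.0, -1.0]]
force: [0.7, -0.2, 0.7]
gripper_width: 1.001
grasp_force: 0.0
```

{"fn": "apply_moves", "kwargs": {
  "increments": "0 0 0 0 0 0;0 0 0 0 0 0;0 0 0 0 0 0;0 0 0 0 0 0;0 0 0 0 0 0;0 0 0 0 0 0",
  "claw": 0
}}

```text
time: 5.58
tool_pos: [0.5865, 0.1144, 0.1804]
tool_rot: [[0.907, 0.422, 0.003], [0.422, -0.907, 0.001], [0.003, 0.001, -1.0]]
force: [-0.3, -0.6, 5.3]
gripper_width: 0.568
grasp_force: 61.9
```

{"fn": "apply_moves", "kwargs": {
  "increments": "0 0 0.05 0 0 0;0 0 0.05 0 0 0;-0.0175 -0.05 0 0 0 0;-0.0175 -0.05 0 0 0 0;-0.017 -0.05 0 0 0 0;-0.017 -0.05 0 0 0 0;0 0 0 0 0 0;0 0 0 0 0 0"
}}

```text
time: 6.58
tool_pos: [0.5168, -0.0857, 0.279]
tool_rot: [[0.907, 0.422, 0.001], [0.422, -0.907, 0.0], [0.001, -0.0, -1.0]]
force: [-0.1, 0.0, -0.7]
gripper_width: 0.567
grasp_force: 62.4
```

Run:
```python
from h import *
s=sensors.read_state();p=cam("wrist");save(p,"w3.png");print(s["time"],s["tool_pos"],s["tool_rot"][:2].round(3))
for n in ["tin_center","clamp_ring","anvil_top","knob_grip","clamp"]: find(p,n)
find(p,"tin_center","look_for")
print("tcp axis at tin top",proj(p,(*s["tool_pos"][:2],s["tool_pos"][2]-.1365)))
print("ring",proj(p,(.5174,-.0852,.012)),proj(p,(.4855,-.2522,.152)))
```

```text
6.575 [ 0.51675344 -0.08570661  0.27897273] [[ 0.907  0.422  0.001]
 [ 0.422 -0.907  0.   ]]
clamp_ring tip_of 0.56 [ 0.5174 -0.0809  0.0107] [319. 244.]
tin_center look_for 0.63 [ 0.5221 -0.0841  0.14  ] [325. 352.]
tcp axis at tin top [322.70678141 369.88612809]
ring [324.88594221 247.12190707] [627.2502959  550.23779972]
```

View pics/w3.png

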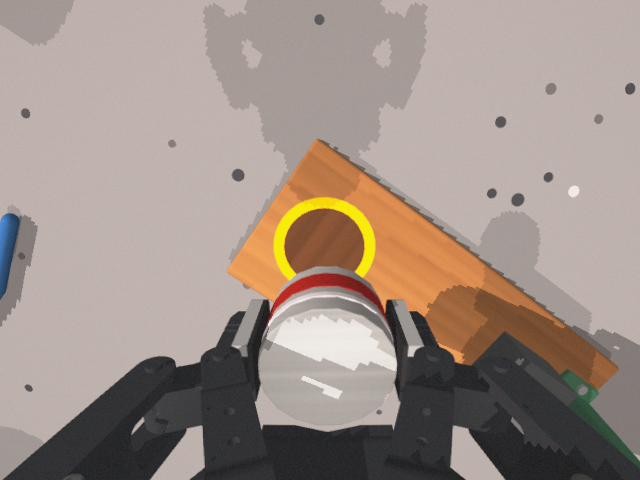

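The tin is held at (328,370), and the ring is at (324,246), matching the prediction within a pixel. Lowering it.

{"fn": "apply_moves", "kwargs": {
  "increments": "0.0005 0.0005 -0.05 0 0 0;0 0 -0.03 0 0 0;0 0 -0.006 0 0 0;0 0 0 0 0 0;0 0 0 0 0 0;0 0 0 0 0 0"
}}

```text
time: 7.68
tool_pos: [0.5176, -0.0852, 0.1931]
tool_rot: [[0.906, 0.422, 0.001], [0.422, -0.906, -0.0], [0.001, 0.001, -1.0]]
force: [0.0, -0.6, -1.0]
gripper_width: 0.571
grasp_force: 62.2
```

{"fn": "apply_moves", "kwargs": {
  "increments": "0 0 -0.001 0 0 0;0 0 0 0 0 0;0 0 0 0 0 0"
}}

```text
time: 8.05
tool_pos: [0.5174, -0.0852, 0.1924]
tool_rot: [[0.907, 0.422, 0.001], [0.422, -0.907, -0.0], [0.001, 0.0, -1.0]]
force: [-1.6, 0.9, 5.9]
gripper_width: 0.571
grasp_force: 62.9
```

{"fn": "apply_moves", "kwargs": {
  "increments": "0 0 0 0 0 0;0 0 0 0 0 0;0 0 0 0 0 0;0 0 0.03 0 0 0;0 0 0.06 0 0 0;0 0 0.06 0 0 0;0 0 0 0 0 0",
  "claw": 0.9
}}

```text
time: 8.93
tool_pos: [0.5193, -0.0856, 0.3469]
tool_rot: [[0.907, 0.422, 0.011], [0.422, -0.907, -0.002], [0.009, 0.006, -1.0]]
force: [0.8, 0.3, -0.7]
gripper_width: 0.903
grasp_force: 0.0
```

Run:
```python
from h import *
s=sensors.read_state();p=cam("wrist");save(p,"w4.png");print(s["time"],s["tool_pos"],s["tool_rot"][:2].round(3),s["joint_pos"].round(3))
g=p["image"]; print("ring proj",proj(p,(.5174,-.0852,.012)))
h=cv2.cvtColor(g,cv2.COLOR_RGB2HSV);m=cv2.inRange(h,(25,180,120),(35,255,255))
cs=cv2.findContours(m,0,2)[0];pt=np.vstack([c for c in cs if len(c)>5]);e=cv2.fitEllipse(pt);print(e,atz(p,*e[0],.012))
for n in ["tin_center","clamp_ring","anvil_top","knob_grip"]: find(p,n)
find(p,"tin_center","look_for",1)
q=cam("scene");w=q["image"]
for n in ["spatula_grip","spatula_patch"]: find(q,n)
```

```text
8.925 [ 0.51927658 -0.08556013  0.34690912] [[ 0.907  0.422  0.011]
 [ 0.422 -0.907 -0.002]] [-0.163  0.289 -0.253  1.018 -0.     2.543]
ring proj [321.91451218 227.85204242]
((322.29718017578125, 229.9683074951172), (75.02719116210938, 79.48707580566406), 136.4845428466797) [ 0.51585468 -0.08626805  0.012     ]
anvil_top tip_of 0.76 [ 0.4824 -0.2503  0.0529] [483. 357.]
spatula_grip tip_of 0.94 [0.5655 0.321  0.0059] [424. 354.]
spatula_patch tip_of 0.72 [0.4697 0.2994 0.0081] [439. 324.]
```

View pics/w4.png

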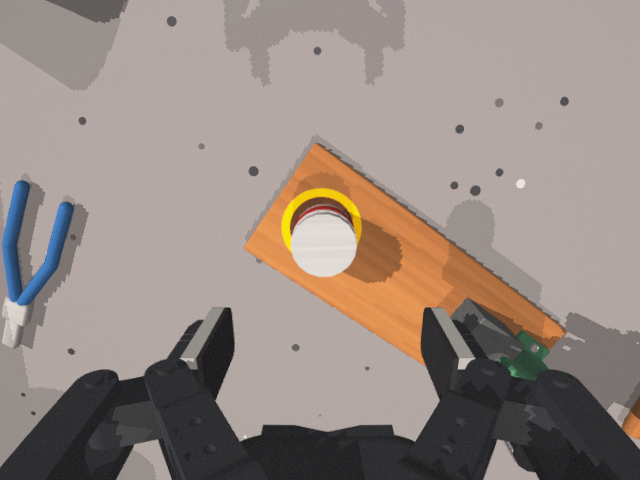

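{"fn": "apply_moves", "kwargs": {
  "increments": "0.0024 0.0252 0 0 0 0.182;0.0024 0.0252 0 0 0 0.182;0.0024 0.0252 0 0 0 0.182;0.0024 0.0252 0 0 0 0.182;0.0024 0.0252 0 0 0 0.182;0.0024 0.0252 0 0 0 0.182;0.0024 0.0252 0 0 0 0.182;0.0024 0.0252 0 0 0 0.182;0.0024 0.0252 0 0 0 0.182;0.0024 0.0252 0 0 0 0.182;0.0024 0.0252 0 0 0 0.182;0.0024 0.0252 0 0 0 0.182",
  "claw": 0.7
}}

```text
time: 10.88
tool_pos: [0.5459, 0.218, 0.341]
tool_rot: [[-0.87, 0.493, -0.001], [0.493, 0.87, -0.0], [0.001, -0.001, -1.0]]
force: [0.7, -0.9, 0.2]
gripper_width: 0.7
grasp_force: 0.0
```

{"fn": "apply_moves", "kwargs": {
  "increments": "0.0024 0.0252 -0.015 0 0 0.182;0.0024 0.0252 -0.015 0 0 0.182;0.0024 0.0252 -0.015 0 0 0.182;0.0024 0.0252 0 0 0 0.182;0 0 0 0 0 0;0 0 0 0 0 0;0 0 0 0 0 0"
}}

```text
time: 11.75
tool_pos: [0.5555, 0.3171, 0.2968]
tool_rot: [[-0.979, -0.203, -0.0], [-0.203, 0.979, -0.0], [0.0, -0.0, -1.0]]
force: [0.0, -0.2, 0.0]
gripper_width: 0.701
grasp_force: 0.0
```

Run:
```python
from h import *
s=sensors.read_state();p=cam("wrist");save(p,"w5.png");print(s["time"],s["tool_pos"],s["tool_rot"].round(3),s["joint_pos"].round(3))
for n in ["spatula_grip","spatula_patch"]: find(p,n)
```

```text
11.75 [0.55554059 0.31713408 0.29676113] [[-0.979 -0.203 -0.   ]
 [-0.203  0.979 -0.   ]
 [ 0.    -0.    -1.   ]] [ 0.519  0.513 -0.031  1.027 -0.     0.314]
spatula_grip tip_of 0.77 [0.5701 0.3144 0.0086] [321. 256.]
spatula_patch tip_of 0.61 [0.4716 0.2918 0.0015] [318. 112.]
```

View pics/w5.png

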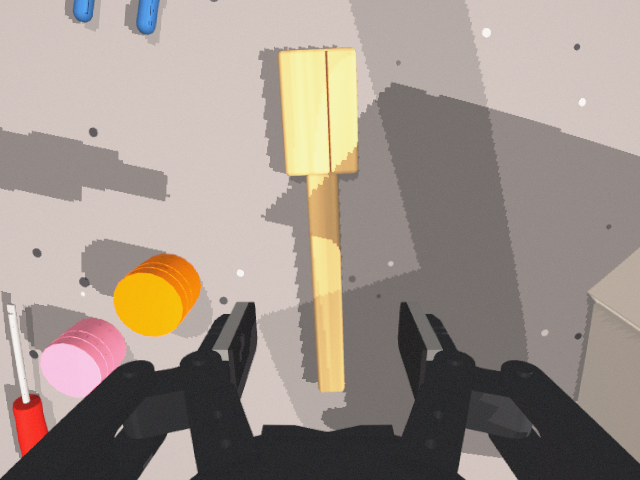

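The tin stands on the ring (top at 324,245 in w4). In w5 the blade spans (279–358, 48–175), and the handle runs from (322,175) to its end at (332,391).

Run:
```python
from h import *
p=cam("wrist");z=.012
A=atz(p,317.2,49.5,z);J=atz(p,323.5,173.5,z);E_=atz(p,331.5,390.5,z)
print(A,J,E_,"lens",np.linalg.norm(A-J),np.linalg.norm(A-E_),np.linalg.norm(atz(p,280,51,z)-atz(p,355,48,z)))
d=(E_-A)/np.linalg.norm(E_-A);print("ang",np.degrees(np.arctan2(d[1],d[0])))
print("patch",A+d*.04,"grip",A+d*.14, E_-d*.12,"grasp x=-10",A+d*.13)
sc=cam("scene");
for n,X in dict(A=A,E=E_).items(): print(n,proj(sc,X))
```

```text
[0.43543907 0.28463931 0.012     ] [0.51074276 0.30410067 0.012     ] [0.68376121 0.34621865 0.012     ] lens 0.0777778262724114 0.2558435040640899 0.047025696296267294
ang 13.927353995697578
patch [0.47426314 0.29426697 0.012     ] grip [0.57132331 0.31833611 0.012     ] [0.567289   0.31733568 0.012     ] grasp x=-10 [0.56161729 0.3159292  0.012     ]
A [441.78979444 312.02326074]
E [403.46493747 392.20432136]
```

{"fn": "apply_moves", "kwargs": {
  "increments": "0.004 -0.0015 -0.05 0 0 0.038;0 0 -0.04 0 0 0;0 0 -0.02 0 0 0;0 0 -0.009 0 0 0;0 0 0 0 0 0;0 0 0 0 0 0",
  "claw": 0.5
}}

```text
time: 12.75
tool_pos: [0.5602, 0.3168, 0.179]
tool_rot: [[-0.97, -0.242, 0.002], [-0.242, 0.97, 0.001], [-0.002, 0.001, -1.0]]
force: [0.7, 0.3, 0.2]
gripper_width: 0.5
grasp_force: 0.0
```

{"fn": "apply_moves", "kwargs": {
  "increments": "0 0 0 0 0 0;0 0 0 0 0 0;0 0 0 0 0 0;0 0 0 0 0 0;0 0 0 0 0 0",
  "claw": 0
}}

```text
time: 13.38
tool_pos: [0.5601, 0.3168, 0.1792]
tool_rot: [[-0.97, -0.242, 0.002], [-0.242, 0.97, 0.001], [-0.002, 0.001, -1.0]]
force: [-1.4, -0.0, 6.9]
gripper_width: 0.23
grasp_force: 59.2
```

{"fn": "apply_moves", "kwargs": {
  "increments": "0 0 0.03 0 0 0;0 0 0.05 0 0 0;0 0 0.05 0 0 0;0 0 0.04 0 0 0"
}}

```text
time: 13.88
tool_pos: [0.5596, 0.3165, 0.35]
tool_rot: [[-0.97, -0.242, 0.002], [-0.242, 0.97, 0.001], [-0.002, 0.0, -1.0]]
force: [0.6, 0.0, -1.3]
gripper_width: 0.233
grasp_force: 59.0
```

{"fn": "apply_moves", "kwargs": {
  "increments": "-0.0141 -0.0464 0 0 0 0.1134;-0.0141 -0.0464 0 0 0 0.1134;-0.0141 -0.0464 0 0 0 0.1134;-0.0141 -0.0464 0 0 0 0.1134;-0.0141 -0.0464 0 0 0 0.1134;-0.0141 -0.0464 0 0 0 0.1134;-0.0141 -0.0464 0 0 0 0.1134;-0.0141 -0.0464 0 0 0 0.1134;-0.0141 -0.0464 0 0 0 0.1134;-0.0141 -0.0464 0 0 0 0.1134;0 0 0 0 0 0;0 0 0 0 0 0"
}}

```text
time: 15.38
tool_pos: [0.4185, -0.1473, 0.3477]
tool_rot: [[-0.193, -0.981, 0.0], [-0.981, 0.193, 0.001], [-0.001, 0.0, -1.0]]
force: [0.3, -0.2, -1.1]
gripper_width: 0.231
grasp_force: 59.0
```

Run:
```python
from h import *
s=sensors.read_state();p=cam("wrist");q=cam("scene");r=cam("side");print(s["time"],s["tool_pos"],s["tool_rot"].round(3),s["joint_pos"].round(3))
print(proj(p,(.4848,-.2518,.152)))
cv2.imwrite("pics/m6.png",np.hstack([p["image"][:,:,::-1][::1,::1][:480,:640],cv2.resize(r["image"][120:320,290:420],None,fx=2.4,fy=2.4)[:,:,::-1]])[:, :800] if 0 else np.vstack([np.hstack([cv2.resize(p["image"],(400,300)),cv2.resize(q["image"],(400,300))]),np.hstack([cv2.resize(q["image"][120:300,210:450],(400,300)),cv2.resize(r["image"][140:320,270:510],(400,300))])])[:,:,::-1])
for n in ["spatula_grip","spatula_patch"]:
    for c in (p,q,r): find(c,n)
```

```text
15.375 [ 0.41846223 -0.14734203  0.34771133] [[-0.193 -0.981  0.   ]
 [-0.981  0.193  0.001]
 [-0.001  0.    -1.   ]] [-3.390e-01  1.570e-01 -4.290e-01  9.850e-01  1.000e-03 -1.716e+00]
[129.88310674 103.18809204]
spatula_grip tip_of 0.57 [ 0.4195 -0.1434  0.1745] [329. 327.]
spatula_grip tip_of 0.78 [ 0.4189 -0.1346  0.175 ] [325. 186.]
spatula_grip tip_of 0.73 [ 0.421  -0.1391  0.1734] [377. 225.]
spatula_patch tip_of 0.72 [3.446e-01 1.563e-01 3.000e-04] [420. 269.]
spatula_patch tip_of 0.61 [ 0.482  -0.2511  0.0505] [279. 211.]
spatula_patch tip_of 0.58 [ 0.401  -0.2317  0.1798] [303. 166.]
spatula_patch tip_of 0.93 [ 0.4014 -0.2337  0.1727] [392. 197.]
```

View pics/m6.png

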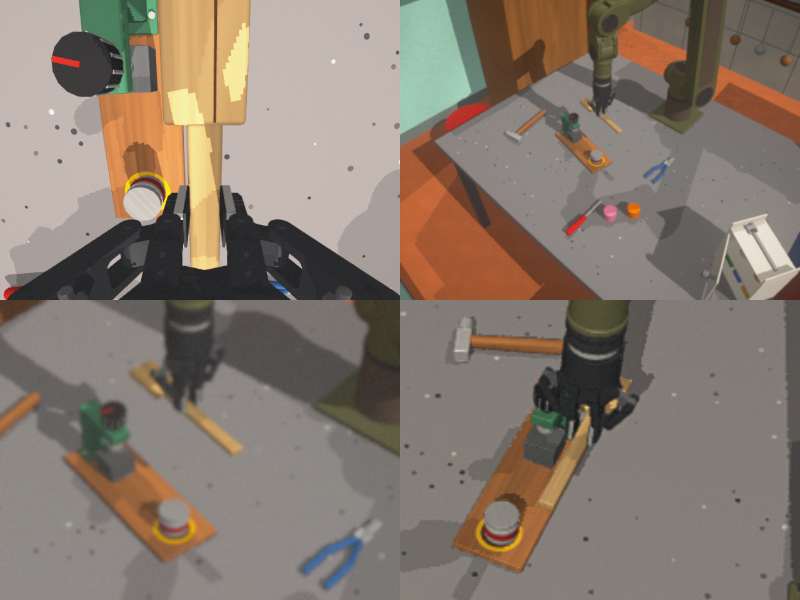

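The spatula is level in the grip with its blade beside the clamp. The tin stands on the ring and the knob is at wrist (134,101), where predicted. Lowering beside the clamp, then sliding in sideways.

{"fn": "apply_moves", "kwargs": {
  "increments": "0 0 -0.05 0 0 0;0 0 -0.04 0 0 0;0 0 -0.023 0 0 0;0 0 0 0 0 0;0 0 0 0 0 0"
}}

```text
time: 16.45
tool_pos: [0.4192, -0.1476, 0.2355]
tool_rot: [[-0.191, -0.982, 0.001], [-0.982, 0.191, -0.0], [0.0, -0.001, -1.0]]
force: [-0.4, -0.3, -0.3]
gripper_width: 0.231
grasp_force: 59.0
```

Run:
```python
from h import *
s=sensors.read_state();print(s["time"],s["tool_pos"],s["force"])
p=cam("wrist");q=cam("side");save(p,"w7.png")
for n in ["spatula_patch","spatula_grip","anvil_top","knob_grip","pad_face"]:
    for c in (p,q): find(c,n,k=2)
```

```text
16.45 [ 0.4191918  -0.14764348  0.23553076] [-0.38514253 -0.34779132 -0.32282705]
spatula_patch tip_of 0.61 [ 0.4046 -0.2384  0.0588] [322.  90.]
spatula_patch tip_of 0.64 [ 0.3989 -0.234   0.0621] [389. 229.]
spatula_grip tip_of 0.8 [ 0.4211 -0.145   0.0626] [327. 325.]
spatula_grip tip_of 0.95 [ 0.4201 -0.1418  0.062 ] [373. 255.]
anvil_top tip_of 0.86 [ 0.4827 -0.2543  0.0558] [116.  94.]
anvil_top tip_of 0.51 [ 0.4834 -0.2488  0.0512] [356. 221.]
knob_grip tip_of 0.54 [ 0.4787 -0.2512  0.137 ] [360. 197.]
pad_face tip_of 0.88 [ 0.4841 -0.2515  0.0665] [ 99. 101.]
```

View pics/w7.png

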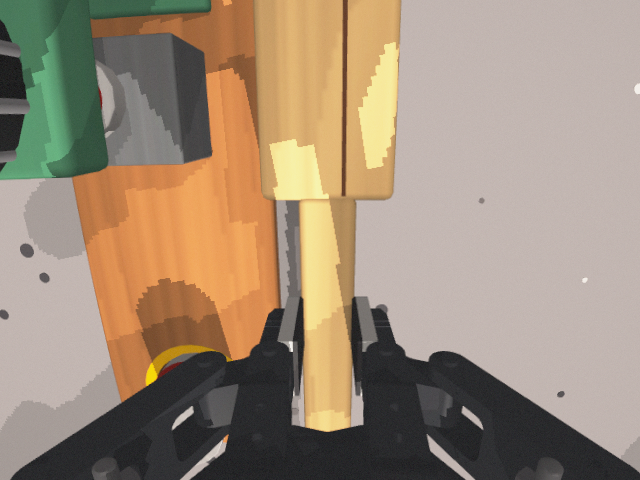

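Anvil front edge at row 160 and blade front edge at row 197 differ by about 14 mm (15 expected), so the lengthwise alignment is right. Slide in.

{"fn": "apply_moves", "kwargs": {
  "increments": "0.015 -0.003 0 0 0 0;0.015 -0.003 0 0 0 0;0.015 -0.003 0 0 0 0;0 0 0 0 0 0;0 0 0 0 0 0"
}}

```text
time: 17.68
tool_pos: [0.4633, -0.1564, 0.2344]
tool_rot: [[-0.191, -0.982, -0.001], [-0.982, 0.191, 0.0], [-0.0, 0.001, -1.0]]
force: [-0.0, -0.5, -0.6]
gripper_width: 0.233
grasp_force: 59.0
```

{"fn": "apply_moves", "kwargs": {
  "increments": "0.013 -0.0025 0 0 0 0;0.013 -0.0025 0 0 0 0;0.012 -0.0022 0 0 0 0;0 0 0 0 0 0;0 0 0 0 0 0"
}}

```text
time: 18.3
tool_pos: [0.5013, -0.1636, 0.2345]
tool_rot: [[-0.191, -0.982, -0.001], [-0.982, 0.191, 0.0], [-0.0, 0.001, -1.0]]
force: [-1.1, -0.2, -0.6]
gripper_width: 0.229
grasp_force: 59.0
```

Run:
```python
from h import *
s=sensors.read_state();print(s["time"],s["tool_pos"],s["force"],s["joint_pos"].round(3))
p=cam("wrist");q=cam("side");r=cam("scene")
cv2.imwrite("pics/m8.png",np.vstack([np.hstack([cv2.resize(p["image"],(400,300)),cv2.resize(r["image"][150:285,230:410],(400,300))]),np.hstack([cv2.resize(q["image"][180:300,300:460],(400,300)),cv2.resize(p["image"][0:240,160:480],(400,300))])])[:,:,::-1])
for n in ["spatula_patch","spatula_grip","anvil_top","knob_grip"]:
    for c in (p,q,r): find(c,n,k=2)
```

```text
18.3 [ 0.50132289 -0.1636153   0.23447268] [-1.05606089 -0.21930739 -0.58318099] [-0.315  0.396 -0.419  0.757 -0.    -1.694]
spatula_patch tip_of 0.72 [ 0.4813 -0.2488  0.0618] [357. 219.]
spatula_patch tip_of 0.81 [ 0.4828 -0.2482  0.0654] [279. 208.]
spatula_grip tip_of 0.83 [ 0.5005 -0.1601  0.0589] [332. 323.]
spatula_grip tip_of 0.56 [ 0.5011 -0.1548  0.0603] [342. 245.]
spatula_grip tip_of 0.78 [ 0.5028 -0.153   0.058 ] [298. 230.]
anvil_top tip_of 0.27 [0.7594 0.08   0.0032] [210. 315.]
anvil_top tip_of 0.66 [ 0.4835 -0.2476  0.0485] [279. 213.]
knob_grip tip_of 0.9 [ 0.4882 -0.2517  0.1409] [306.  61.]
knob_grip tip_of 0.45 [ 0.4814 -0.2509  0.1347] [359. 198.]
knob_grip tip_of 0.76 [ 0.4809 -0.2561  0.1373] [277. 187.]
knob_grip tip_of 0.35 [ 0.4819 -0.2511  0.0495] [279. 211.]
```

View pics/m8.png

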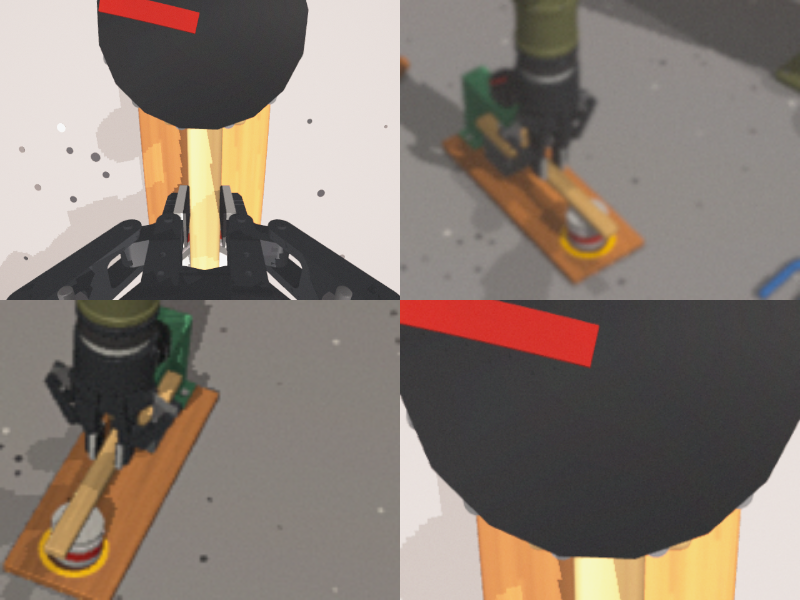

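Blade is under the pad, centred under the knob (both near column 325), handle across the tin. Lower to contact.

{"fn": "apply_moves", "kwargs": {
  "increments": "0 0 -0.001 0 0 0;0 0 -0.001 0 0 0;0 0 0 0 0 0;0 0 0 0 0 0"
}}

```text
time: 19.55
tool_pos: [0.5016, -0.1637, 0.2327]
tool_rot: [[-0.191, -0.982, -0.0], [-0.982, 0.191, 0.0], [0.0, 0.0, -1.0]]
force: [1.2, -0.2, -1.8]
gripper_width: 0.232
grasp_force: 59.0
```

{"fn": "apply_moves", "kwargs": {
  "increments": "0 0 -0.001 0 0 0;0 0 0 0 0 0"
}}

```text
time: 19.8
tool_pos: [0.5015, -0.1637, 0.2316]
tool_rot: [[-0.191, -0.982, -0.0], [-0.982, 0.191, 0.0], [-0.0, 0.0, -1.0]]
force: [0.0, 0.5, -0.8]
gripper_width: 0.23
grasp_force: 59.0
```

{"fn": "apply_moves", "kwargs": {
  "increments": "0 0 -0.001 0 0 0;0 0 0 0 0 0"
}}

```text
time: 20.05
tool_pos: [0.5016, -0.1637, 0.2314]
tool_rot: [[-0.191, -0.982, 0.0], [-0.982, 0.191, -0.0], [0.0, -0.0, -1.0]]
force: [-2.1, 0.1, 4.6]
gripper_width: 0.232
grasp_force: 59.7
```

{"fn": "apply_moves", "kwargs": {
  "increments": "0 0 -0.0005 0 0 0;0 0 0 0 0 0"
}}

```text
time: 20.3
tool_pos: [0.5015, -0.1637, 0.2313]
tool_rot: [[-0.191, -0.982, 0.001], [-0.982, 0.191, -0.0], [0.0, -0.001, -1.0]]
force: [-3.8, 0.7, 9.4]
gripper_width: 0.235
grasp_force: 60.1
```

{"fn": "apply_moves", "kwargs": {
  "increments": "0 0 0.0005 0 0 0;0 0 0 0 0 0;0 0 0 0 0 0;0 0 0 0 0 0",
  "claw": 0.5
}}

```text
time: 20.8
tool_pos: [0.5016, -0.1637, 0.2305]
tool_rot: [[-0.191, -0.982, -0.0], [-0.982, 0.191, 0.0], [-0.0, 0.0, -1.0]]
force: [-0.6, -0.3, 0.5]
gripper_width: 0.501
grasp_force: 0.0
```

{"fn": "apply_moves", "kwargs": {
  "increments": "0 0 0.02 0 0 0;0 0 0.04 0 0 0;0 0 0.06 0 0 0;0.0064 0.0328 0.02 0 0 0;0.0064 0.0328 0 0 0 0;0 0 0 0 0 0;0 0 0 0 0 0"
}}

```text
time: 21.68
tool_pos: [0.5142, -0.0982, 0.3704]
tool_rot: [[-0.191, -0.982, -0.001], [-0.982, 0.191, -0.0], [0.001, 0.001, -1.0]]
force: [0.4, -0.2, 0.1]
gripper_width: 0.498
grasp_force: 0.0
```

Run:
```python
from h import *
s=sensors.read_state();print(s["time"],s["tool_pos"],s["force"],s["joint_pos"].round(3))
p=cam("wrist");q=cam("side");r=cam("scene")
cv2.imwrite("pics/m9.png",np.vstack([np.hstack([cv2.resize(p["image"],(400,300)),cv2.resize(r["image"][150:285,230:410],(400,300))]),np.hstack([cv2.resize(q["image"][180:300,300:460],(400,300)),cv2.resize(p["image"][0:240,160:480],(400,300))])])[:,:,::-1])
for n in ["spatula_patch","spatula_grip","tin_center","knob_grip"]:
    for c in (p,q,r): find(c,n,k=1)
```

```text
21.675 [ 0.51421775 -0.09824374  0.37037297] [ 0.3527488  -0.22735204  0.07151775] [-1.890e-01  2.750e-01 -2.090e-01  1.088e+00 -1.000e-03 -1.567e+00]
spatula_patch tip_of 0.64 [ 0.5173 -0.0907  0.0302] [326. 231.]
spatula_patch tip_of 0.74 [ 0.4812 -0.2501  0.058 ] [358. 219.]
spatula_patch tip_of 0.84 [ 0.4814 -0.2455  0.0599] [280. 210.]
spatula_grip tip_of 0.86 [ 0.5027 -0.1582  0.058 ] [328. 152.]
spatula_grip tip_of 0.79 [ 0.5006 -0.1577  0.0555] [342. 246.]
spatula_grip tip_of 0.74 [ 0.4998 -0.1506  0.057 ] [300. 230.]
tin_center tip_of 0.84 [0.6861 0.145  0.0211] [221. 452.]
tin_center tip_of 0.7 [ 0.5088 -0.0857  0.0334] [332. 273.]
tin_center tip_of 0.88 [0.6162 0.2047 0.0213] [374. 336.]
knob_grip tip_of 0.49 [ 0.4805 -0.2538  0.1338] [360. 197.]
knob_grip tip_of 0.65 [ 0.4819 -0.2523  0.1359] [277. 189.]
```

View pics/m9.png

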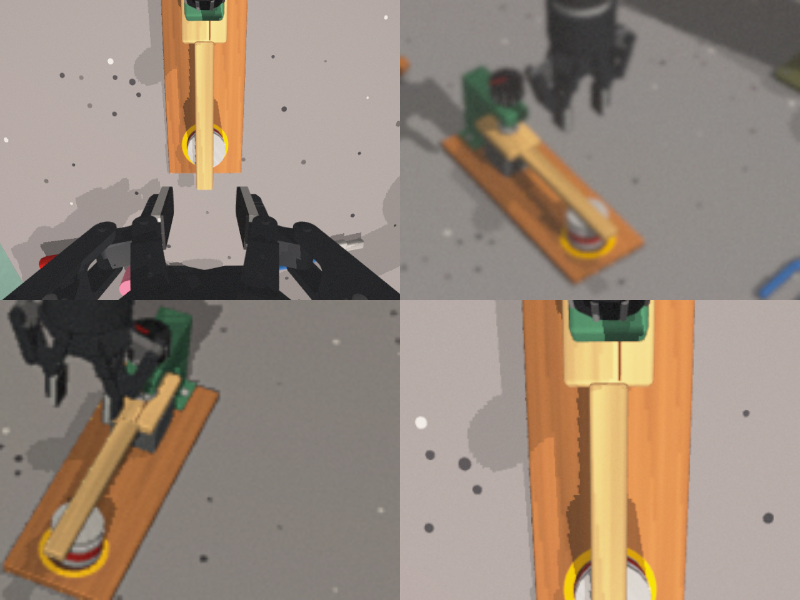

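The spatula lies centred on the anvil with its handle across the tin (m9: handle to column 205, tin below it, pad free). Next: the knob. I position above it with the wrist turned back, for a long clockwise stroke.

{"fn": "apply_moves", "kwargs": {
  "increments": "-0.0059 -0.0307 0 0 0 0.152;-0.0059 -0.0307 0 0 0 0.152;-0.0059 -0.0307 0 0 0 0.152;-0.0059 -0.0307 0 0 0 0.152;-0.0058 -0.0308 0 0 0 0.152;0 0 0 0 0 0;0 0 0 0 0 0",
  "claw": 1
}}

```text
time: 23.3
tool_pos: [0.4849, -0.2514, 0.3706]
tool_rot: [[0.536, -0.844, -0.0], [-0.844, -0.536, 0.001], [-0.001, -0.0, -1.0]]
force: [-0.3, -0.6, 0.1]
gripper_width: 0.998
grasp_force: 0.0
```

```bash
cat >> h.py <<'E'
def stripe(p):
    h=cv2.cvtColor(p["image"],cv2.COLOR_RGB2HSV);m=cv2.inRange(h,(0,170,90),(6,255,255))|cv2.inRange(h,(174,170,90),(180,255,255))
    n,l,st,ce=cv2.connectedComponentsWithStats(m)
    return [(st[i],ce[i],cv2.minAreaRect(np.argwhere(l==i)[:,::-1].astype(np.float32))) for i in range(1,n) if st[i][4]>150]
E
python3 - <<'E'
from h import *
s=sensors.read_state();print(s["time"],s["tool_pos"],s["tool_rot"][:2].round(3),s["moment"],s["tau"][5],s["joint_pos"].round(3))
p=cam("wrist");save(p,"w10.png");find(p,"knob_grip");print(proj(p,(.4848,-.2518,.152)))
g=p["image"].max(axis=2);x0,y0=proj(p,(.4848,-.2518,.152)).astype(int)
print("dark",[(y,[int(v) for v in np.flatnonzero(np.diff((g[y]<75).astype(int)))]) for y in range(y0-90,y0+91,20) if 0<=y<480])
for t in stripe(p):
    print(t[0],[atz(p,*c,.152).round(4) for c in cv2.boxPoints(t[2])])
for _ in range(4):
    cam("side");s=sensors.read_state();print(s["moment"].round(4),s["tau"][5])
E
```

```text
23.3 [ 0.48493581 -0.25138675  0.37061633] [[ 0.536 -0.844 -0.   ]
 [-0.844 -0.536  0.001]] [-0.03035757  0.04967868  0.0186415 ] -0.0013260012565297075 [-4.780e-01  3.130e-01 -1.540e-01  1.105e+00  1.000e-03 -2.615e+00]
knob_grip tip_of 0.79 [ 0.483  -0.2475  0.1414] [326. 278.]
knob_grip tip_of 0.52 [ 0.4842 -0.2506 -0.0034] [327. 214.]
[327.58349663 277.38383638]
dark [(187, [317, 321]), (207, [298, 303]), (227, [318, 322, 327, 333]), (247, [294, 301, 311, 357]), (267, [287, 314, 325, 365]), (287, [289, 363]), (307, [308, 344]), (327, [179, 186, 200, 219, 434, 453, 467, 475]), (347, [161, 173, 188, 221, 432, 465, 481, 491]), (367, [141, 165, 178, 216, 437, 475, 488, 512])]
[302 245  27  32 279] [array([ 0.5055, -0.2586,  0.152 ]), array([ 0.5039, -0.2626,  0.152 ]), array([ 0.4855, -0.2542,  0.152 ]), array([ 0.487 , -0.2501,  0.152 ])]
[-0.0416 -0.0292 -0.0082] 0.00702065764926374
[ 0.0011  0.0138 -0.0236] 0.005596984410658479
[-0.0221  0.0459 -0.0326] 0.0043645229015965015
[-0.0091 -0.003  -0.0598] 0.003380753769306466
```

{"fn": "apply_moves", "kwargs": {
  "increments": "0 -0.0005 -0.04 0 0 0;0 0 -0.025 0 0 0;0 0 -0.0085 0 0 0;0 0 0 0 0 0;0 0 0 0 0 0"
}}

```text
time: 24.22
tool_pos: [0.4856, -0.2524, 0.2984]
tool_rot: [[0.538, -0.843, 0.002], [-0.843, -0.538, -0.001], [0.002, -0.001, -1.0]]
force: [0.1, -0.3, 0.5]
gripper_width: 0.994
grasp_force: 0.0
```

{"fn": "apply_moves", "kwargs": {
  "increments": "0 0 0 0 0 0;0 0 0 0 0 0;0 0 0 0 0 0;0 0 0 0 0 0;0 0 0 0 0 0;0 0 0 0 0 0",
  "claw": 0
}}

```text
time: 24.98
tool_pos: [0.4855, -0.2521, 0.2982]
tool_rot: [[0.538, -0.843, 0.002], [-0.843, -0.538, 0.0], [0.001, -0.002, -1.0]]
force: [0.5, 1.8, 5.2]
gripper_width: 0.497
grasp_force: 60.5
```

```bash
cat > k.py <<'E'
from h import *
import sys
s=sensors.read_state();R=s["tool_rot"];t=[s["tau"][5]];m=[s["moment"][2]]
yaw=np.degrees(np.arctan2(R[1,0],R[0,0]));p=cam("wrist")
for _ in range(int(sys.argv[1]) if len(sys.argv)>1 else 0):
    cam("side");q=sensors.read_state();t.append(q["tau"][5]);m.append(q["moment"][2])
print("t",round(s["time"],2),"yaw",yaw.round(2),"q6",s["joint_pos"][5].round(3),"tau6",np.round(t,4),"mz",np.round(m,3),"xyz",s["tool_pos"].round(4),"F",s["force"].round(1))
for a in stripe(p):
    if a[0][4]>1000 or 150<a[1][0]<500 and a[1][1]>200:
        X=[atz(p,*c,.152) for c in cv2.boxPoints(a[2])];e=[X[1]-X[0],X[2]-X[1]];v=max(e,key=np.linalg.norm)
        print("  stripe",a[0][4],"angle mod180",(np.degrees(np.arctan2(v[1],v[0]))%180).round(1),a[1].round(0))
E
python3 k.py 2
```

```text
t 24.98 yaw -57.48 q6 -2.618 tau6 [-0.0637 -0.0639 -0.0638] mz [-0.047 -0.094 -0.051] xyz [ 0.4855 -0.2521  0.2982] F [0.5 1.8 5.2]
  stripe 597 angle mod180 155.3 [310. 334.]
```

{"fn": "apply_moves", "kwargs": {
  "increments": "0 0 0 0 0 -0.1;0 0 0 0 0 -0.1;0 0 0 0 0 -0.1;0 0 0 0 0 -0.1"
}}

```text
time: 25.62
tool_pos: [0.485, -0.2522, 0.2981]
tool_rot: [[0.164, -0.987, 0.001], [-0.987, -0.164, -0.001], [0.001, -0.001, -1.0]]
force: [-2.1, 1.8, 8.3]
gripper_width: 0.495
grasp_force: 60.7
```

```bash
python3 k.py 1
```

```text
t 25.62 yaw -80.58 q6 -2.215 tau6 [-0.5511  0.1736] mz [ 0.119 -0.101] xyz [ 0.485  -0.2522  0.2981] F [-2.1  1.8  8.3]
  stripe 600 angle mod180 132.2 [310. 334.]
```

{"fn": "apply_moves", "kwargs": {
  "increments": "0 0 0 0 0 -0.1;0 0 0 0 0 -0.1;0 0 0 0 0 -0.1;0 0 0 0 0 -0.1"
}}

```text
time: 26.22
tool_pos: [0.4846, -0.2522, 0.2981]
tool_rot: [[-0.233, -0.972, -0.0], [-0.972, 0.233, -0.001], [0.001, 0.0, -1.0]]
force: [-2.4, 0.6, 7.6]
gripper_width: 0.498
grasp_force: 60.8
```

```bash
python3 k.py 1
```

```text
t 26.23 yaw -103.5 q6 -1.815 tau6 [-0.5475  0.1773] mz [ 0.047 -0.074] xyz [ 0.4846 -0.2522  0.2981] F [-2.4  0.6  7.6]
  stripe 603 angle mod180 109.3 [310. 334.]
```

{"fn": "apply_moves", "kwargs": {
  "increments": "0 0 0 0 0 -0.1;0 0 0 0 0 -0.1;0 0 0 0 0 -0.1;0 0 0 0 0 -0.1"
}}

```text
time: 26.82
tool_pos: [0.4841, -0.252, 0.2981]
tool_rot: [[-0.594, -0.805, -0.001], [-0.805, 0.594, -0.0], [0.001, 0.001, -1.0]]
force: [-4.4, 3.1, 9.7]
gripper_width: 0.501
grasp_force: 60.9
```

```bash
python3 k.py 1
```

```text
t 26.82 yaw -126.43 q6 -1.415 tau6 [-0.545   0.1801] mz [ 0.125 -0.097] xyz [ 0.4841 -0.252   0.2981] F [-4.4  3.1  9.7]
  stripe 605 angle mod180 86.3 [310. 334.]
```

{"fn": "apply_moves", "kwargs": {
  "increments": "0 0 0 0 0 -0.1;0 0 0 0 0 -0.1;0 0 0 0 0 -0.1;0 0 0 0 0 -0.1"
}}

```text
time: 27.42
tool_pos: [0.4838, -0.2517, 0.2981]
tool_rot: [[-0.86, -0.51, -0.002], [-0.51, 0.86, 0.001], [0.002, 0.002, -1.0]]
force: [-4.6, 3.4, 9.9]
gripper_width: 0.498
grasp_force: 61.0
```

```bash
python3 k.py 1
```

```text
t 27.43 yaw -149.33 q6 -1.015 tau6 [-0.5436  0.1817] mz [ 0.13  -0.044] xyz [ 0.4838 -0.2517  0.2981] F [-4.6  3.4  9.9]
  stripe 603 angle mod180 63.4 [310. 334.]
  stripe 228 angle mod180 115.0 [491. 353.]
```

{"fn": "apply_moves", "kwargs": {
  "increments": "0 0 0 0 0 -0.1;0 0 0 0 0 -0.1;0 0 0 0 0 -0.1;0 0 0 0 0 -0.1"
}}

```text
time: 28.02
tool_pos: [0.4836, -0.2512, 0.2981]
tool_rot: [[-0.991, -0.135, -0.003], [-0.135, 0.991, 0.002], [0.002, 0.002, -1.0]]
force: [-5.2, 5.1, 12.0]
gripper_width: 0.499
grasp_force: 61.1
```

```bash
python3 k.py 1
```

```text
t 28.02 yaw -172.23 q6 -0.615 tau6 [-0.5422  0.1836] mz [ 0.125 -0.104] xyz [ 0.4836 -0.2512  0.2981] F [-5.2  5.1 12. ]
  stripe 594 angle mod180 40.3 [310. 334.]
```

{"fn": "apply_moves", "kwargs": {
  "increments": "0 0 0 0 0 -0.1;0 0 0 0 0 -0.1;0 0 0 0 0 -0.1;0 0 0 0 0 -0.1"
}}

```text
time: 28.62
tool_pos: [0.4836, -0.2508, 0.2981]
tool_rot: [[-0.965, 0.261, -0.002], [0.261, 0.965, 0.003], [0.003, 0.003, -1.0]]
force: [-5.7, 6.7, 10.9]
gripper_width: 0.499
grasp_force: 61.1
```

```bash
python3 k.py 1
```

```text
t 28.62 yaw 164.87 q6 -0.215 tau6 [-0.5279  0.1976] mz [ 0.172 -0.059] xyz [ 0.4836 -0.2508  0.2981] F [-5.7  6.7 10.9]
  stripe 606 angle mod180 18.2 [310. 334.]
```

{"fn": "apply_moves", "kwargs": {
  "increments": "0 0 0 0 0 -0.1;0 0 0 0 0 -0.1;0 0 0 0 0 -0.1;0 0 0 0 0 -0.1"
}}

```text
time: 29.22
tool_pos: [0.4838, -0.2504, 0.2981]
tool_rot: [[-0.788, 0.616, -0.002], [0.616, 0.788, 0.005], [0.004, 0.002, -1.0]]
force: [-4.3, 8.2, 12.3]
gripper_width: 0.499
grasp_force: 61.1
```

```bash
python3 k.py 1
```

```text
t 29.23 yaw 141.98 q6 0.185 tau6 [-0.5147  0.2109] mz [ 0.147 -0.043] xyz [ 0.4838 -0.2504  0.2981] F [-4.3  8.2 12.3]
  stripe 614 angle mod180 174.8 [310. 334.]
```

The torque rise puts touch at about 115° of turn, matching the geometry (104–131°). Now 45° past touch, so about 44° more.

{"fn": "apply_moves", "kwargs": {
  "increments": "0 0 0 0 0 -0.1;0 0 0 0 0 -0.1;0 0 0 0 0 -0.1;0 0 0 0 0 -0.1"
}}

```text
time: 29.82
tool_pos: [0.4841, -0.2501, 0.2981]
tool_rot: [[-0.486, 0.874, -0.001], [0.874, 0.486, 0.006], [0.005, 0.002, -1.0]]
force: [-3.0, 10.2, 11.5]
gripper_width: 0.496
grasp_force: 61.1
```

```bash
python3 k.py 1
```

```text
t 29.82 yaw 119.09 q6 0.585 tau6 [-0.5026  0.2228] mz [ 0.211 -0.055] xyz [ 0.4841 -0.2501  0.2981] F [-3.  10.2 11.5]
  stripe 618 angle mod180 152.0 [310. 334.]
```

{"fn": "apply_moves", "kwargs": {
  "increments": "0 0 0 0 0 -0.09;0 0 0 0 0 -0.09;0 0 0 0 0 -0.09;0 0 0 0 0 -0.09;0 0 0 0 0 0;0 0 0 0 0 0"
}}

```text
time: 30.68
tool_pos: [0.4845, -0.25, 0.2981]
tool_rot: [[-0.15, 0.989, 0.0], [0.989, 0.15, 0.006], [0.006, 0.001, -1.0]]
force: [-1.6, 9.7, 10.6]
gripper_width: 0.493
grasp_force: 61.1
```

```bash
python3 k.py 1
```

```text
t 30.68 yaw 98.63 q6 0.942 tau6 [-0.0408 -0.0422] mz [-0.056  0.049] xyz [ 0.4845 -0.25    0.2981] F [-1.6  9.7 10.6]
  stripe 619 angle mod180 131.6 [310. 333.]
```

Total 203.7°, about 89° past touch. Release and rise.

{"fn": "apply_moves", "kwargs": {
  "increments": "0 0 0 0 0 0;0 0 0 0 0 0;0 0 0 0 0 0;0 0 0 0 0 0;0 0 0.02 0 0 0;0 0 0.04 0 0 0;0 0 0.02 0 0 0;0 0 0 0 0 0;0 0 0 0 0 0",
  "claw": 1
}}

```text
time: 31.9
tool_pos: [0.4847, -0.2521, 0.3762]
tool_rot: [[-0.148, 0.989, -0.001], [0.989, 0.148, 0.001], [0.001, -0.001, -1.0]]
force: [-0.7, 0.2, 0.7]
gripper_width: 1.002
grasp_force: 0.0
```

```bash
python3 k.py 0
python3 - <<'E'
from h import *
p=cam("wrist")
for a in stripe(p): 
    X=[atz(p,*c,.152) for c in cv2.boxPoints(a[2])];e=[X[1]-X[0],X[2]-X[1]];v=max(e,key=np.linalg.norm);print(a[0][4],a[1].round(0),(np.degrees(np.arctan2(v[1],v[0]))%180).round(1))
for c in ("side","scene"):
    q=cam(c)
    for n in ("spatula_patch","spatula_grip","tin_center"): find(q,n)
E
```

```text
t 31.9 yaw 98.53 q6 0.942 tau6 [0.] mz [0.006] xyz [ 0.4847 -0.2521  0.3762] F [-0.7  0.2  0.7]
  stripe 279 angle mod180 131.6 [317. 254.]
273 [318. 254.] 130.6
spatula_patch tip_of 0.66 [ 0.4833 -0.2495  0.0588] [357. 219.]
spatula_grip tip_of 0.93 [ 0.5019 -0.1589  0.0577] [342. 245.]
tin_center tip_of 0.89 [0.6884 0.1488 0.0188] [228. 343.]
tin_center tip_of 0.78 [0.6156 0.203  0.0155] [252. 372.]
tin_center tip_of 0.49 [ 0.5111 -0.0888  0.0349] [331. 272.]
spatula_patch tip_of 0.74 [ 0.4826 -0.2497  0.06  ] [279. 209.]
spatula_patch tip_of 0.16 [ 0.5131 -0.0823  0.006 ] [315. 257.]
spatula_grip tip_of 0.8 [ 0.5029 -0.1516  0.0594] [299. 230.]
tin_center tip_of 0.71 [ 0.5126 -0.0846  0.0311] [314. 250.]
tin_center tip_of 0.69 [0.6161 0.2066 0.0203] [374. 337.]
```

The knob stayed where it was left, and the spatula and tin are in place.

```bash
python3 -c "
from station import sign_off
print(sign_off())"
```

```text
the job is handed in; nothing more can be done
None
```

The job is handed in (no verdict came back): the tin stands on the yellow ring, the spatula's blade is clamped on the anvil with its handle across the tin, and the knob was turned about 89° past touch and let go, at about 32 s; I viewed 11 pictures, one more than the limit of 10.

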